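# Open a tight paint pot in its holder

### The arm

A 6-joint arm with a two-finger parallel gripper is mounted at the origin on the work surface. World frame = base frame: x ahead of the robot, y to its left, z up, the work surface at z = 0. Lengths are in m, angles in degrees, forces in N, time in s.
With the tool pointing down it reaches from about 0.375 to 0.9 m from the base axis. Payload 3.1 kg.
Tool frame: the origin (TCP) lies at the very end of the fingers, on their centre line; the grasp point (between the pads) lies 19 mm behind it (grasp_offset is the distance from the TCP to the grasp point, in m); z points along the fingers, y is the direction in which the jaws open and shut (so a half turn about z gives the same grasp; the last joint's range is limited). The gripper opens to 87 mm and grips with 3 to 60 N. Pads are 19 mm wide; open, the fingers measure 117 mm over their backs; the gripper's body (75 mm by 190 mm) begins 51 mm behind the grasp point.
Start: joints at [63.34, 30.224, 82.088, -0, 67.689, -10.227], TCP at [0.177, 0.599, 0.223] pointing down, gripper open.
Joint ranges: [-176.69, 176.69], [-43.24, 126.21], [12.49, 139.97], [-82, 262], [0, 151.66], [-163.58, 163.58]. Speed limits (degrees/s): [159.86, 159.86, 180, 180, 180, 180].

### API

Orientations are given as a 3x3 rotation matrix whose columns are the frame's x, y, z axes.
In Python, from rig import * gives the robot as it stands. The module is installed in compiled form; this text tells all that it offers.
- The arm moves only by the tool play_rows, never from a script. Its argument "plan" is a list that holds one entry, the list of rows, each a list of 7 numbers: the shift along the world's x, y, z each as a share of 5 cm, from -1 to 1, then the turn, a rotation vector about the world's x, y, z each as a share of pi rad, from -1 to 1, then the gripper's target within -1 to 1 (fully open at 1, half-way at 0, shut at -1). A call has 1 to 12 rows; each row shifts and turns the commanded pose from where the row before left it; what a row does not reach is not made up. A row lasts 1/10 s, in which the tool goes at most 50 mm and 8.59 degrees, less where a joint would pass 70% of its speed; a pose out of reach is approached as far as the arm can. A call with a number of a shift or a turn outside -1 to 1 is refused whole. A call with a gripper value outside its range is refused whole. The fingers move at their own pace and stop on an object; the grip force is fixed at half the most. Time passes only in rows, so rows that do not move let the fingers close. It gives the time, the measured TCP pose, the force and the opening at its end, in the units of the state.
- read_state(): the state, without advancing time (a new reading comes with each control period).
- capture(name): name is "side" or "top"; returns the picture (480x640x3 uint8, red, green, blue); there is no depth.
- camera_params(name): a dict with "intrinsics" (3x3 intrinsics, pixels), "R" (3x3) and "t" (3): a world point X has camera coordinates R X + t. Camera axes: x right, y down, z forward; pixel columns grow to the right and rows downward; lengths in m; the calibration is good to about 2 mm. A picture is of the moment at which its call begins. camera_params takes no time and is no camera call.
- hand_in(): hands the job in, once; it reports no verdict.
The state is a dict: "time_s": time; "joint_positions": joint angles; "qvel": joint speeds; "tau": joint torques, N m; "position": TCP position; "tcp_rot": TCP orientation; "force": force on the tool from outside, world axes, zero at the start; "moment": the same for the moment, N m; "opening": opening from 0.0 (shut) to 1.0 (fully open).
Only numpy, scipy, OpenCV 4.12 (cv2) and the standard library are available. Lean on these libraries where they do the work, as an engineer would, in place of code of your own. Each camera call takes 0.05 s, during which the arm holds its last target. There are 200 camera calls.

### The job

Stand the square paint pot all the way down in the square recess of the wooden holder, which stops it turning, then unscrew its tight black cap anticlockwise (seen from above) until the thread lets go, leaving the pot seated. Lift the cap straight up and finish while still gripping it, level and still, about two fingers' width (20 to 30 mm) above the pot's mouth. The plastic is thin: never squeeze the pot or cap with more than 40 N, and do not disturb the other things on the desk.

Things in the scene. Friction and masses are not known exactly. Their poses are not given: they have to be found in the camera images.
- pot: Square white plastic paint pot, upright, loose, 0.2 to 0.4 kg; the only square one. Body 64 x 64 mm, rounded corners, 62 mm high to a flat shoulder; then a round neck, 44 mm in diameter. Origin: centre of its underside; z up, x and y along the square's sides. 98 mm tall with its cap on; 10 mm gap for fingertips between shoulder and cap. May be carried by its cap.
- mouth (a point): Centre of the pot's mouth, 86 mm above its underside. Short thread: the cap is held down until it stands 46 degrees anticlockwise of fully tight, is free from 48 to 90 degrees (65 is good) and meets a stop at 95. Once free it springs up by about 1.5 mm if let; while still held, pulling it lifts the pot.
- cap: Round black ribbed cap on the square pot, 62 mm in diameter, 26 mm high, 50 g. Origin: centre of its underside, 72 mm above the pot's underside while screwed on; z up. Fully tight when its x axis points along the pot's x axis; it starts 0 to 12 degrees anticlockwise of that. A sprung seal makes it tight: about 0.5 N m to turn; a grip of 20 to 30 N does it.
- holder: Wooden pot holder, fixed to the desk. Block 93 x 93 mm, 39 mm high, on a foot plate 150 mm long (along its y), 5 mm high. Open square recess 69 x 69 mm (2.5 mm free on each side of the pot), sides along its x and y axes; its rim flares to 79 mm over the top 10 mm. The pot fits in any quarter turn and can rattle 4 degrees. Origin: centre of its underside, z up.
- recess (a point): Centre of the recess floor, 6 mm above the desk: where the pot's underside centre belongs. A seated pot's cap has its top 104 mm above the desk.
- round_jar: Bystander: round white jar with black cap and paper label, 60 mm in diameter and 85 mm tall. Leave alone. Origin at its underside.
- tube_a: Bystander: green paint tube lying down, 140 x 44 x 25 mm. Origin at its underside.
- tube_b: Bystander: purple paint tube lying down, 140 x 44 x 25 mm. Origin at its underside.
- tape: Bystander: roll of green tape lying flat, 96 mm in diameter, 24 mm high. Origin at its underside.
- brush: Bystander: paint brush lying down, 190 mm long.
- palette_knife: Bystander: palette knife lying down, 200 mm long.
- water_pot: Bystander: white open pot 84 mm in diameter, 90 mm high, with brushes standing up to 175 mm. Origin at its underside.
Mind the look-alikes: they are no part of the job. Several things have the shape of the cap; the one meant has the colours described above.

How it is judged (in metres and radians):
On the way, in this order (a step that is already met when the one before it is completed fails the run):
1. the pot stands fully down in the holder's recess with its cap still screwed on (horizontal distance between pot and recess below 0.006 m and z of pot in the frame of recess below 0.003 m and angle between pot's own z axis and vertical below 0.06 rad and angle between the x axis of cap and the x axis of pot, either way round below 0.5 rad and z of cap in the frame of pot below 0.075 m), for 0.2 s.
2. the cap is turned until the thread lets go, the pot still seated (horizontal distance between pot and recess below 0.006 m and z of pot in the frame of recess below 0.003 m and angle between the x axis of cap and the x axis of pot, either way round above 0.75 rad and z of cap in the frame of pot below 0.082 m), for 0.05 s.
At the end, for the whole second after the job is handed in: The pot is seated in the recess (6 mm sideways, 3 mm high, 3 degrees), touched by neither robot nor cap. The robot grips the cap (over 1 N), still, level within 10 degrees, within 20 mm of the pot's axis, its origin 88 to 132 mm above the pot's underside (rim 2 to 46 mm above the mouth) (horizontal distance between pot and recess below 0.006 m and z of pot in the frame of recess below 0.003 m and angle between pot's own z axis and vertical below 0.06 rad and z of cap in the frame of pot between 0.088 and 0.132 m and horizontal distance between cap and pot below 0.02 m and angle between cap's own z axis and vertical below 0.17 rad and linear speed of cap below 0.02 m/s and contact force between the fingers and cap above 1 N and contact force between pot and cap below 0.1 N and contact force between the arm and pot below 0.1 N); the arm keeps its last pose, push and grip.
It fails at once if the cap or pot is squeezed with more than 45 N (contact force between the fingers and cap above 90 N or contact force between the fingers and pot above 90 N).
It fails at once if the cap is pulled more than 60 mm above the pot's mouth (z of cap in the frame of pot above 0.146 m).
It fails at once if the pot is tipped over (angle between pot's own z axis and vertical above 0.6 rad).
It fails at once if another thing on the desk is moved by more than 30 mm (distance of any of round_jar, tube_a, tube_b, tape, brush, palette_knife, water_pot from where it was at the start of the episode above 0.03 m).
It also fails if it takes over 45 s, if anything falls off the work surface, if the arm or the gripper's body presses on something with over 40 N, if the wrist force passes 120 N, or if a joint passes its speed limit or range.

## Working session

There is one attempt and no reset: what is moved stays moved. The work goes in short steps, Python scripts to look and compute and a tool call to move; the robot and the scene stay as the last step left them, time stands still between calls to the robot, and variables do not carry over. Pictures are saved under pics/ and viewed, about 8 in all and at most 12, crops included, and the job is handed in when it is done.

Besides the shell and the picture viewer there is one more tool, called by a JSON object that holds its "name" and its "arguments". play_rows: Moves the arm, as the interface text tells. Its arguments: {"type":"object","properties":{"plan":{"type":"array"}},"required":["plan"]}

```bash
mkdir -p pics; cat > h.py <<'E'
from rig import *
import numpy as np, cv2
def ray(cam,u,v,z):
    p=camera_params(cam);K=np.array(p["intrinsics"]);R=np.array(p["R"]);t=np.array(p["t"])
    d=R.T@np.linalg.solve(K,[u,v,1.]);c=-R.T@t
    return c+d*(z-c[2])/d[2]
def proj(cam,X):
    p=camera_params(cam);q=np.array(p["intrinsics"])@(np.array(p["R"])@np.array(X)+np.array(p["t"]))
    return q[:2]/q[2]
def snap(cam,name):
    im=capture(cam);cv2.imwrite(f"pics/{name}.png",cv2.cvtColor(im,cv2.COLOR_RGB2BGR));return im
E
python3 - <<'E'
from h import *
for c in("top","side"):
    snap(c,c+"0");p=camera_params(c);print(c,np.round(p["intrinsics"],1).tolist(),np.round(-np.array(p["R"]).T@p["t"],3),np.round(p["R"],2).tolist())
print(read_state())
E
```

```text
top [[468.8, 0.0, 324.9], [0.0, 468.8, 243.2], [0.0, 0.0, 1.0]] [ 0.397 -0.078  0.926] [[0.03, -1.0, 0.0], [-0.99, -0.03, -0.15], [0.15, 0.0, -0.99]]
side [[489.6, 0.0, 319.9], [0.0, 489.6, 227.7], [0.0, 0.0, 1.0]] [0.393 0.688 0.625] [[-0.99, -0.14, 0.0], [-0.08, 0.57, -0.82], [0.11, -0.81, -0.58]]
{'time_s': 0.1, 'joint_positions': array([ 6.33393266e+01,  3.02734377e+01,  8.21484474e+01, -3.40686751e-04,
        6.76901111e+01, -1.02281453e+01]), 'qvel': array([ 0.06839555, -0.15299591, -0.0947777 ,  0.03274348,  0.20328868,
        0.02751276]), 'tau': array([ 2.42457900e-04, -4.40988851e+01, -1.77151483e+01,  6.35082833e-02,
        5.33958490e-02, -4.91039214e-05]), 'position': array([0.1764865 , 0.59887962, 0.22167498]), 'tcp_rot': array([[-9.59154019e-01,  2.82883027e-01, -8.72169263e-04],
       [ 2.82884165e-01,  9.59152485e-01, -1.74934453e-03],
       [ 3.41683439e-04, -1.92461371e-03, -9.99998090e-01]]), 'force': array([-0.34670741,  0.15525687,  0.77413126]), 'moment': array([-0.02249997,  0.0084565 ,  0.01226684]), 'opening': 0.9989116288521832}
```

View pics/top0.png

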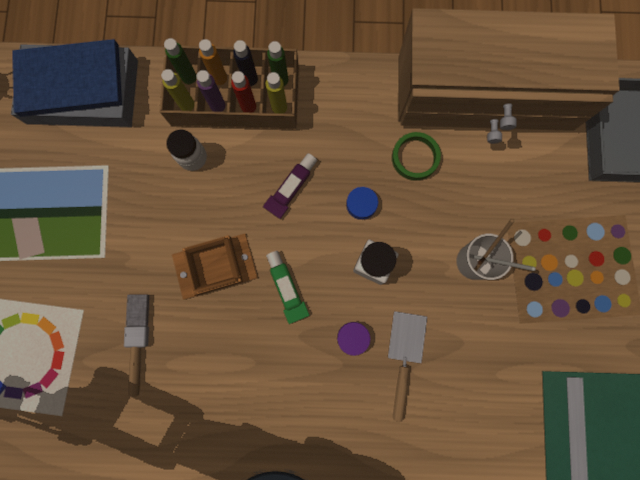

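View pics/side0.png

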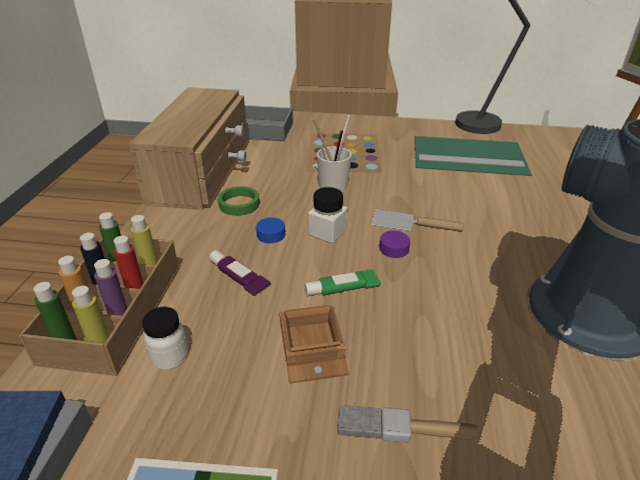

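Pot candidates by cap in the top view: the square pot with the black cap at (378,260), the round jar at (185,147), a loose blue cap at (362,203) and a loose purple cap at (354,338). By the description, I choose (378,260).

```bash
python3 - <<'E'
from h import *
im=cv2.imread("pics/top0.png")
a=cv2.resize(im[225:295,335:415],None,fx=5,fy=5,interpolation=cv2.INTER_CUBIC)
b=cv2.resize(im[225:305,165:265],None,fx=4,fy=4,interpolation=cv2.INTER_CUBIC)
b=cv2.copyMakeBorder(b,0,30,0,0,cv2.BORDER_CONSTANT)
a=a[:350];cv2.imwrite("pics/crop1.png",np.hstack([a,b]) )
# cap
hsv=cv2.cvtColor(im,cv2.COLOR_BGR2HSV)
m=((hsv[...,2]<45)).astype(np.uint8);m[:225]=0;m[295:]=0;m[:,:335]=0;m[:,415:]=0
m=cv2.morphologyEx(m,cv2.MORPH_OPEN,np.ones((5,5)))
c=max(cv2.findContours(m,0,1)[0],key=cv2.contourArea);print("cap",cv2.fitEllipse(c),cv2.contourArea(c))
(u,v),_,_=cv2.fitEllipse(c);print(ray("top",u,v,.098))
w=((hsv[...,1]<60)&(hsv[...,2]>110)).astype(np.uint8);w[:225]=0;w[295:]=0;w[:,:335]=0;w[:,415:]=0
c=np.vstack([k for k in cv2.findContours(w,0,1)[0] if cv2.contourArea(k)>15]);h=cv2.convexHull(c);print("white",cv2.minAreaRect(h),cv2.approxPolyDP(h,2,True)[:,0].tolist())
# side: cap
im=cv2.imread("pics/side0.png");hsv=cv2.cvtColor(im,cv2.COLOR_BGR2HSV)
m=(hsv[...,2]<60).astype(np.uint8);m[:185]=0;m[245:]=0;m[:,:300]=0;m[:,355:]=0
m=cv2.morphologyEx(m,cv2.MORPH_OPEN,np.ones((5,5)))
c=max(cv2.findContours(m,0,1)[0],key=cv2.contourArea);x,y,w,hh=cv2.boundingRect(c);print("side",x,y,w,hh)
E
```

```text
cap ((378.4165954589844, 258.9187927246094), (33.046241760253906, 33.895538330078125), 52.8020133972168) 878.0
[ 0.49460219 -0.17266632  0.098     ]
white ((375.9000244140625, 261.2000427246094), (33.98823165893555, 32.64659118652344), 26.56505012512207) [[384, 282], [355, 269], [368, 240], [372, 241], [387, 277]]
side 314 188 29 25
```

View pics/crop1.png

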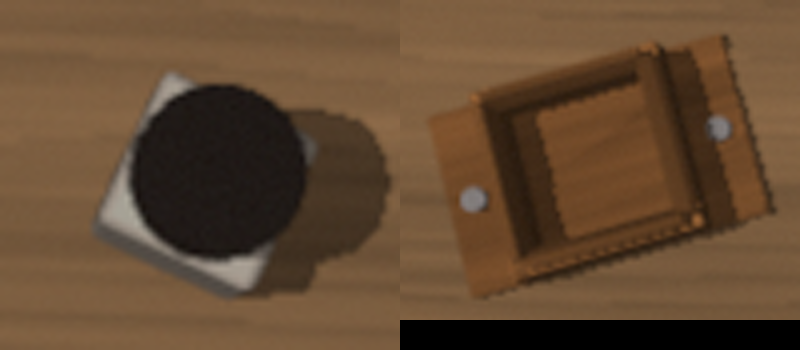

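```bash
python3 - <<'E'
from h import *
def B(x,y,z): return ray("top",165+(x-400)/4,225+y/4,z)[:2]
def A(x,y,z): return ray("top",335+x/5,225+y/5,z)[:2]
ang=lambda a,b:np.degrees(np.arctan2(*(b-a)[::-1]))%90
blk=[B(*p,.039) for p in[(475,97),(655,45),(700,222),(520,282)]]
ft=[B(*p,.005) for p in[(430,118),(725,35),(772,212),(475,297)]]
for q in(blk,ft):
    print(np.mean(q,0),[round(np.linalg.norm(q[i]-q[(i+1)%4]),4) for i in range(4)],[round(ang(q[i],q[(i+1)%4]),1) for i in range(4)])
print("screws mid",(B(473,199,.007)+B(719,128,.007))/2, ang(B(473,199,.007),B(719,128,.007)))
p=[A(168,72,.062),A(97,225,.062),A(245,290,.062)]
print(ang(p[0],p[1]),ang(p[1],p[2]),np.linalg.norm(p[0]-p[1]),np.linalg.norm(p[1]-p[2]),(p[0]+p[2])/2)
print("side cap top-centre: predicted px of", proj("side",[.4946,-.1727,.098]))
print(read_state()["tcp_rot"][:,1])
E
```

```text
[0.4801718  0.13646453] [np.float64(0.0887), np.float64(0.088), np.float64(0.0884), np.float64(0.0912)] [np.float64(18.2), np.float64(17.4), np.float64(20.3), np.float64(17.6)]
[0.48161243 0.13803199] [np.float64(0.1506), np.float64(0.0916), np.float64(0.1497), np.float64(0.0917)] [np.float64(17.7), np.float64(17.7), np.float64(17.8), np.float64(18.2)]
screws mid [0.48202163 0.13981014] 18.022046523036792
66.4122808232434 67.85327923031569 0.06328173503992472 0.05930510033050312 [ 0.49475655 -0.17279587]
side cap top-centre: predicted px of [328.93637385 193.66422738]
[ 0.28288303  0.95915248 -0.00192461]
```

{"name": "play_rows", "arguments": {"plan": [[[0.5,-0.65,0,0,0,-0.02,1],[0.5,-0.65,0,0,0,-0.02,1],[0.5,-0.65,0,0,0,-0.02,1],[0.5,-0.65,0,0,0,-0.02,1],[0.5,-0.65,0,0,0,-0.02,1],[0.5,-0.65,0,0,0,-0.02,1],[0.5,-0.65,0,0,0,-0.02,1],[0.5,-0.65,0,0,0,-0.02,1],[0.5,-0.65,0,0,0,-0.02,1],[0.5,-0.65,0,0,0,-0.02,1],[0.5,-0.65,0,0,0,-0.02,1],[0.5,-0.65,0,0,0,-0.02,1]]]}}

```text
time_s: 1.3
position: [0.4773, 0.2079, 0.2223]
tcp_rot: [[-0.503, 0.864, -0.001], [0.864, 0.503, -0.0], [0.0, -0.001, -1.0]]
force: [1.2, 1.1, 1.2]
opening: 1.001
```

{"name": "play_rows", "arguments": {"plan": [[[0.03,-0.64,0,0,0,0,1],[0.03,-0.64,0,0,0,0,1],[0.03,-0.64,0,0,0,0,1],[0.03,-0.64,0,0,0,0,1],[0.03,-0.64,0,0,0,0,1],[0.03,-0.64,0,0,0,0,1],[0.03,-0.64,0,0,0,0,1],[0.03,-0.64,0,0,0,0,1],[0.03,-0.64,0,0,0,0,1],[0.03,-0.64,0,0,0,0,1],[0,0,0,0,0,0,1],[0,0,0,0,0,0,1]]]}}

```text
time_s: 2.5
position: [0.4913, -0.1107, 0.2221]
tcp_rot: [[-0.504, 0.864, -0.001], [0.864, 0.504, 0.001], [0.001, -0.0, -1.0]]
force: [0.1, 1.3, 0.3]
opening: 1.002
```

{"name": "play_rows", "arguments": {"plan": [[[0.03,-0.6,0,0,0,0,1],[0.04,-0.64,-0.3,0,0,0,1],[0,0,-0.6,0,0,0,1],[0,0,-0.6,0,0,0,1],[0,0,-0.4,0,0,0,1],[0,0,0,0,0,0,1],[0,0,0,0,0,0,1]]]}}

```text
time_s: 3.2
position: [0.4953, -0.1714, 0.1276]
tcp_rot: [[-0.507, 0.862, -0.001], [0.862, 0.507, 0.001], [0.001, -0.0, -1.0]]
force: [-0.8, -0.2, 1.3]
opening: 0.996
```

```bash
python3 - <<'E'
from h import *
a=snap("side","s1")[110:270,250:410];b=snap("top","t1")[180:340,300:460]
o=np.hstack([cv2.resize(x,None,fx=2.5,fy=2.5,interpolation=cv2.INTER_CUBIC) for x in(a,b)])
cv2.imwrite("pics/c2.png",o[...,::-1]);s=read_state();print(s["position"],s["force"])
E
```

```text
[ 0.49616817 -0.17228978  0.12874694] [ 0.77410688 -0.15144534  0.90142184]
```

View pics/c2.png

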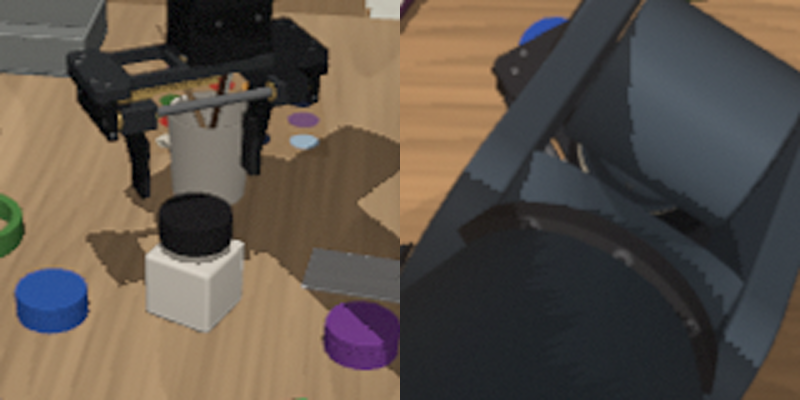

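The side crop shows the fingertips at columns 140 and 248, centred over the black cap at column 195, on the square pot. Next I lower and grip.

{"name": "play_rows", "arguments": {"plan": [[[0,0,-0.4,0,0,0,1],[0,0,-0.4,0,0,0,1],[0,0,-0.25,0,0,0,1],[0,0,-0.1,0,0,0,1],[0,0,0,0,0,0,1],[0,0,0,0,0,0,1]]]}}

```text
time_s: 3.9
position: [0.4958, -0.1728, 0.0707]
tcp_rot: [[-0.506, 0.863, 0.001], [0.863, 0.506, -0.001], [-0.001, 0.001, -1.0]]
force: [0.0, 0.1, -0.4]
opening: 1.003
```

{"name": "play_rows", "arguments": {"plan": [[[0,0,0,0,0,0,-1],[0,0,0,0,0,0,-1],[0,0,0,0,0,0,-1],[0,0,0,0,0,0,-1],[0,0,0,0,0,0,-1],[0,0,0,0,0,0,-1],[0,0,0,0,0,0,-1],[0,0,0,0,0,0,-1]]]}}

```text
time_s: 4.7
position: [0.4954, -0.1726, 0.0702]
tcp_rot: [[-0.506, 0.863, 0.0], [0.863, 0.506, -0.0], [-0.0, 0.0, -1.0]]
force: [-0.6, -0.6, 2.8]
opening: 0.704
```

{"name": "play_rows", "arguments": {"plan": [[[0,0,0.2,0,0,0,-1],[0,0,0.4,0,0,0,-1],[0,0,0.4,0,0,0,-1],[0,0,0.4,0,0,0,-1],[0,0,0.4,0,0,0,-1],[0,0,0,0,0,0,-1]]]}}

```text
time_s: 5.3
position: [0.4965, -0.1732, 0.1623]
tcp_rot: [[-0.506, 0.863, 0.004], [0.863, 0.506, -0.003], [-0.004, 0.002, -1.0]]
force: [0.4, -1.0, -3.8]
opening: 0.704
```

{"name": "play_rows", "arguments": {"plan": [[[0,0.3,0,0,0,0.019,-1],[-0.03,0.59,0,0,0,0.019,-1],[-0.03,0.59,0,0,0,0.019,-1],[-0.03,0.59,0,0,0,0.019,-1],[-0.03,0.59,0,0,0,0.019,-1],[-0.03,0.59,0,0,0,0.019,-1],[-0.03,0.59,0,0,0,0.019,-1],[-0.03,0.59,0,0,0,0.019,-1],[-0.03,0.59,0,0,0,0.019,-1],[-0.03,0.59,0,0,0,0.019,-1],[-0.03,0.59,0,0,0,0.019,-1],[0,0,0,0,0,0.019,-1]]]}}

```text
time_s: 6.5
position: [0.4784, 0.1405, 0.1588]
tcp_rot: [[-0.95, 0.313, -0.003], [0.313, 0.95, 0.001], [0.003, 0.0, -1.0]]
force: [-0.0, -0.6, -3.7]
opening: 0.703
```

```bash
python3 - <<'E'
from h import *
a=snap("side","s2")[200:400,210:410];snap("top","t2")
o=cv2.resize(a,None,fx=3,fy=3,interpolation=cv2.INTER_CUBIC)
cv2.imwrite("pics/c3.png",o[...,::-1]);s=read_state();print(s["position"],s["force"],s["opening"],s["joint_positions"])
r=s["tcp_rot"];print(np.degrees(np.arctan2(r[1,1],r[0,1])))
E
```

```text
[0.47896706 0.13828208 0.15884968] [ 0.0249204   0.36231609 -4.5325607 ] 0.7034902419599155 [ 3.24484617e+00  2.60738901e+01  1.03639564e+02 -1.23069007e-02
  5.04419032e+01 -6.82718006e+01]
71.52457892364225
```

View pics/c3.png

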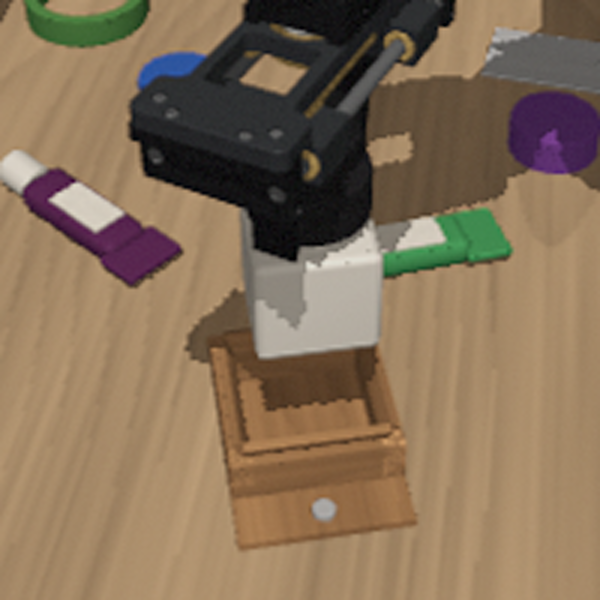

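```bash
python3 - <<'E'
from h import *
im=cv2.imread("pics/s2.png");hsv=cv2.cvtColor(im,cv2.COLOR_BGR2HSV)
# lowest white/grey pixel per column
w=((hsv[...,1]<50)&(hsv[...,2]>90)); z=.1588-.0705
for zz in (z,):
  P=[]
  for u in range(301,334):
    r=np.where(w[290:330,u])[0]; P.append([u,290+r.max()+.5])
  P=np.array(P);vx,vy,x0,y0=cv2.fitLine(P.astype(np.float32),cv2.DIST_HUBER,0,.01,.01).ravel()
  f=lambda u:(u,y0+vy/vx*(u-x0)); print(P[::6].tolist())
  a=ray("side",*f(301),zz);b=ray("side",*f(334),zz)
  print("pot front bottom edge",a,b,np.degrees(np.arctan2(*(b-a)[1::-1]))%90)
  r=np.where(w[310])[0];r=r[(r>285)&(r<345)];print(r.min(),r.max())
  L=ray("side",*f(r.min()),zz);R=ray("side",*f(r.max()+1),zz);mid=(L+R)/2;n=mid-[.479,.139,zz];d=(R-L)[:2]/np.linalg.norm(R-L);nn=np.array([-d[1],d[0]])
  if nn[1]<0: nn=-nn
  print("width",np.linalg.norm(R-L),"centre",mid[:2]-nn*.032)
B=lambda x,y,z: ray("side",210+x/3,200+y/3,z)[:2]
ft=[B(240,548,.0025),B(415,522,.005)];print("foot end",ft,np.degrees(np.arctan2(*(ft[1]-ft[0])[::-1]))%90)
s=B(323,511,.006);print("screw",s)
E
```

```text
[[301.0, 318.5], [307.0, 317.5], [313.0, 317.5], [319.0, 316.5], [325.0, 315.5], [331.0, 315.5]]
pot front bottom edge [0.4928654  0.17544389 0.0883    ] [0.44471025 0.16042113 0.0883    ] 17.326135147338988
294 336
width 0.0656585727779165 centre [0.48115837 0.13827066]
foot end [array([0.50244987, 0.2273834 ]), array([0.41604891, 0.20069701])] 17.164183921507572
screw [0.46372543 0.2013725 ]
```

{"name": "play_rows", "arguments": {"plan": [[[0,0.03,-0.2,0,0,0,-1],[0,0,-0.3,0,0,0,-1],[0,0,-0.3,0,0,0,-1],[0,0,-0.2,0,0,0,-1],[0,0,-0.1,0,0,0,-1],[0,0,0,0,0,0,-1],[0,0,0,0,0,0,-1]]]}}

```text
time_s: 7.3
position: [0.4806, 0.1388, 0.1051]
tcp_rot: [[-0.948, 0.319, 0.0], [0.319, 0.948, 0.0], [-0.0, 0.0, -1.0]]
force: [0.4, -0.5, -3.8]
opening: 0.7
```

```bash
python3 - <<'E'
from h import *
a=snap("side","s3")[260:400,260:360];snap("top","t3")
o=cv2.resize(a,None,fx=4,fy=4,interpolation=cv2.INTER_CUBIC)
cv2.imwrite("pics/c4.png",o[...,::-1]);s=read_state();print(s["position"],s["force"],s["moment"])
E
```

```text
[0.48078987 0.13893838 0.10555453] [ 0.64591567 -0.15745218 -3.73117597] [ 0.01733106 -0.02016489  0.067991  ]
```

View pics/c4.png

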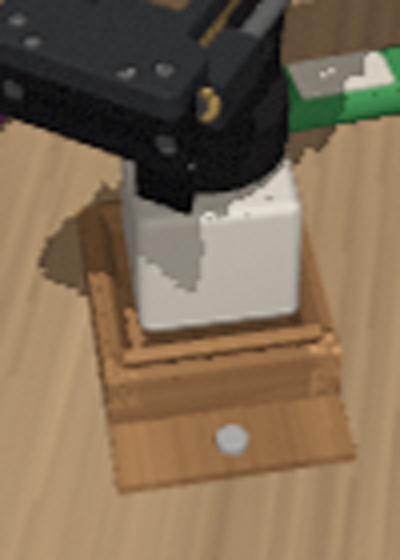

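```bash
python3 - <<'E'
from h import *
B=lambda x,y,z: ray("side",260+x/4,260+y/4,z)[:2]
y=np.array([-np.sin(np.radians(17.5)),np.cos(np.radians(17.5))]);x=np.array([y[1],-y[0]])
pot=[B(142,330,.035),B(298,312,.035)]
for n,q in dict(pot=pot,rimline=[B(125,353,.039),B(320,328,.039)],rim_lo=[B(125,365,.039),B(320,338,.039)],outer=[B(107,375,.039),B(340,350,.039)],foot=[B(118,492,.0),B(355,458,.0)]).items():
    print(n,[(round((p@x)*1e3,1),round((p@y)*1e3,1)) for p in q])
E
python3 - <<'E'
import cv2
im=cv2.imread("pics/s3.png")[325:365,280:350]
cv2.imwrite("pics/c5.png",cv2.resize(im,None,fx=10,fy=10,interpolation=cv2.INTER_CUBIC))
E
```

```text
pot [(np.float64(532.2), np.float64(17.0)), (np.float64(470.2), np.float64(17.7))]
rimline [(np.float64(540.4), np.float64(30.9)), (np.float64(464.0), np.float64(30.7))]
rim_lo [(np.float64(541.1), np.float64(36.7)), (np.float64(465.0), np.float64(35.6))]
outer [(np.float64(548.4), np.float64(40.4)), (np.float64(458.6), np.float64(42.7))]
foot [(np.float64(548.3), np.float64(64.4)), (np.float64(455.7), np.float64(63.5))]
```

View pics/c5.png

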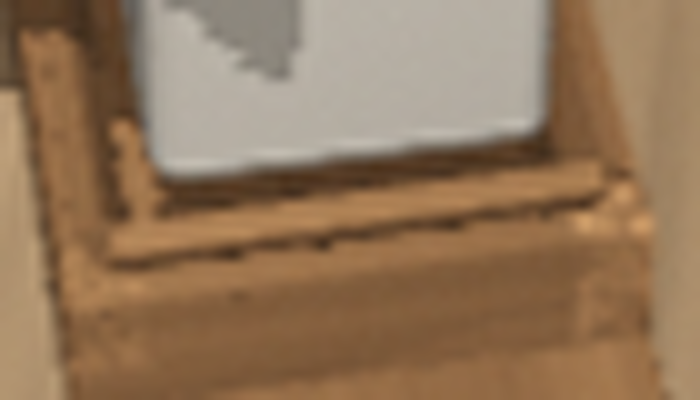

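```bash
python3 - <<'E'
from h import *
th=np.radians(17.6);x=np.array([np.cos(th),np.sin(th),0]);y=np.array([-x[1],x[0],0])
o=np.array([.481,.1375,0])
for n,hx,hy,z in[("outer top",.0465,.0465,.039),("flare",.0395,.0395,.039),("recess",.0345,.0345,.029),("blk bottom",.0465,.0465,.005),("foot end top",.0465,.075,.005),("foot end bot",.0465,.075,0),("pot bottom .035",.032,.032,.035)]:
    print(n,[((proj("side",o+s*hx*x+hy*y+[0,0,z])-[280,325])*10).round().tolist() for s in(1,-1)])
E
```

```text
outer top [[75.0, 249.0], [669.0, 173.0]]
flare [[115.0, 208.0], [616.0, 144.0]]
recess [[145.0, 223.0], [577.0, 168.0]]
blk bottom [[82.0, 394.0], [662.0, 318.0]]
foot end top [[104.0, 543.0], [700.0, 461.0]]
foot end bot [[105.0, 563.0], [699.0, 482.0]]
pot bottom .035 [[158.0, 183.0], [559.0, 132.0]]
```

{"name": "play_rows", "arguments": {"plan": [[[0.01,0.04,0,0,0,0,-1],[0,0,-0.1,0,0,0,-1],[0,0,-0.1,0,0,0,-1],[0,0,-0.04,0,0,0,-1],[0,0,0,0,0,0,-1]]]}}

```text
time_s: 7.9
position: [0.4803, 0.1409, 0.0925]
tcp_rot: [[-0.948, 0.319, -0.001], [0.319, 0.948, -0.0], [0.001, -0.001, -1.0]]
force: [0.0, -0.2, -4.5]
opening: 0.704
```

No contact forces, so the pot is clear of the recess walls. Continuing down.

{"name": "play_rows", "arguments": {"plan": [[[0,0,-0.1,0,0,0,-1],[0,0,-0.1,0,0,0,-1],[0,0,-0.06,0,0,0,-1],[0,0,0,0,0,0,-1],[0,0,0,0,0,0,-1]]]}}

```text
time_s: 8.4
position: [0.4807, 0.1409, 0.0799]
tcp_rot: [[-0.948, 0.319, -0.0], [0.319, 0.948, -0.0], [0.0, -0.0, -1.0]]
force: [-0.1, 0.3, -3.7]
opening: 0.707
```

{"name": "play_rows", "arguments": {"plan": [[[0,0,-0.02,0,0,0,-1],[0,0,-0.02,0,0,0,-1],[0,0,-0.02,0,0,0,-1],[0,0,0,0,0,0,-1],[0,0,0,0,0,0,-1]]]}}

```text
time_s: 8.9
position: [0.4808, 0.141, 0.0771]
tcp_rot: [[-0.948, 0.319, 0.0], [0.319, 0.948, 0.0], [-0.0, 0.0, -1.0]]
force: [-0.1, -0.0, -4.3]
opening: 0.703
```

{"name": "play_rows", "arguments": {"plan": [[[0,0,-0.015,0,0,0,-1],[0,0,0,0,0,0,-1],[0,0,0,0,0,0,-1]]]}}

```text
time_s: 9.2
position: [0.4808, 0.141, 0.0763]
tcp_rot: [[-0.948, 0.319, 0.0], [0.319, 0.948, 0.0], [-0.0, 0.0, -1.0]]
force: [0.3, -0.1, -2.9]
opening: 0.702
```

{"name": "play_rows", "arguments": {"plan": [[[0,0,-0.015,0,0,0,-1],[0,0,0,0,0,0,-1],[0,0,0,0,0,0,-1]]]}}

```text
time_s: 9.5
position: [0.4808, 0.141, 0.0762]
tcp_rot: [[-0.948, 0.319, 0.0], [0.319, 0.948, -0.0], [-0.0, 0.0, -1.0]]
force: [-1.4, -1.4, 5.2]
opening: 0.702
```

{"name": "play_rows", "arguments": {"plan": [[[0,0,0,0,0,0.02,-1],[0,0,0,0,0,0.02,-1],[0,0,0,0,0,0.02,-1],[0,0,0,0,0,0.02,-1],[0,0,0,0,0,0.02,-1],[0,0,0,0,0,0.02,-1],[0,0,0,0,0,0.02,-1],[0,0,0,0,0,0.02,-1]]]}}

```text
time_s: 10.3
position: [0.4818, 0.1409, 0.0762]
tcp_rot: [[-0.984, -0.178, 0.002], [-0.178, 0.984, 0.0], [-0.002, 0.0, -1.0]]
force: [-0.7, -0.1, 3.9]
opening: 0.704
```

```bash
python3 - <<'E'
from h import *
a=snap("side","s4")[220:380,250:370]
cv2.imwrite("pics/c6.png",cv2.resize(a,None,fx=3.7,fy=3.7,interpolation=cv2.INTER_CUBIC)[...,::-1]);s=read_state();print(s["position"],s["force"],s["moment"],s["joint_positions"])
E
```

```text
[0.48182101 0.14089669 0.07620431] [-1.57255287 -0.28177267  5.05890312] [-0.04599457  0.07116781 -0.16486208] [ 3.51949417e+00  3.45058479e+01  1.06813274e+02  1.59106634e-02
  3.85438128e+01 -9.68591108e+01]
```

View pics/c6.png

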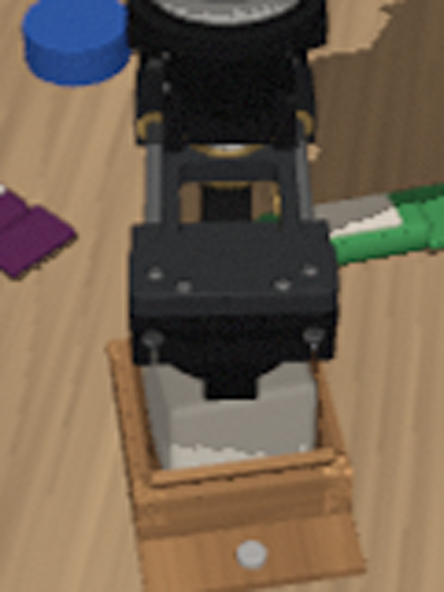

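The pot stands down in the recess, square to it, and the jaws have turned about 29°. I'll turn another 32°.

{"name": "play_rows", "arguments": {"plan": [[[0,0,0,0,0,0.02,-1],[0,0,0,0,0,0.02,-1],[0,0,0,0,0,0.02,-1],[0,0,0,0,0,0.02,-1],[0,0,0,0,0,0.02,-1],[0,0,0,0,0,0.02,-1],[0,0,0,0,0,0.02,-1],[0,0,0,0,0,0.02,-1],[0,0,0,0,0,0.02,-1],[0,0,0,0,0,0,-1],[0,0,0,0,0,0,-1],[0,0,0,0,0,0,-1]]]}}

```text
time_s: 11.55
position: [0.4824, 0.1408, 0.0773]
tcp_rot: [[-0.736, -0.677, 0.004], [-0.677, 0.736, -0.0], [-0.003, -0.003, -1.0]]
force: [-1.1, -1.4, 12.9]
opening: 0.704
```

```bash
python3 - <<'E'
from h import *
s=read_state();r=s["tcp_rot"];print(s["position"],s["force"],s["moment"],s["joint_positions"][[0,5]],np.degrees(np.arctan2(r[1,1],r[0,1])))
E
```

```text
[0.48239731 0.14083863 0.07725514] [-1.14499147 -1.3696261  12.93654426] [-0.05171169  0.29582326  0.05486921] [   3.53311487 -129.02964792] 132.59934897035484
```

The upward force rose to 13 N and the tool rose 1 mm, which is the sprung seal, so the thread has let go. I'll lift a little and check the load.

{"name": "play_rows", "arguments": {"plan": [[[0,0,0.03,0,0,0,-1],[0,0,0.03,0,0,0,-1],[0,0,0.04,0,0,0,-1],[0,0,0,0,0,0,-1],[0,0,0,0,0,0,-1]]]}}

```text
time_s: 12.05
position: [0.481, 0.1408, 0.0805]
tcp_rot: [[-0.736, -0.677, 0.0], [-0.677, 0.736, -0.0], [-0.0, -0.0, -1.0]]
force: [1.5, -2.4, 0.7]
opening: 0.702
```

{"name": "play_rows", "arguments": {"plan": [[[0,0,0.07,0,0,0,-1],[0,0,0.1,0,0,0,-1],[0,0,0.1,0,0,0,-1],[0,0,0.1,0,0,0,-1],[0,0,0.1,0,0,0,-1],[0,0,0.1,0,0,0,-1],[0,0,0.08,0,0,0,-1],[0,0,0.04,0,0,0,-1],[0,0,0,0,0,0,-1],[0,0,0,0,0,0,-1],[0,0,0,0,0,0,-1]]]}}

```text
time_s: 13.15
position: [0.4806, 0.1409, 0.1148]
tcp_rot: [[-0.736, -0.677, -0.001], [-0.677, 0.736, -0.0], [0.0, 0.0, -1.0]]
force: [-0.2, 0.2, 0.2]
opening: 0.706
```

```bash
python3 - <<'E'
from h import *
a=snap("side","s5")[210:370,250:370]
cv2.imwrite("pics/c7.png",cv2.resize(a,None,fx=3.7,fy=3.7,interpolation=cv2.INTER_CUBIC)[...,::-1]);s=read_state();print(s["position"],s["force"],s["opening"],np.abs(s["qvel"]).max())
E
```

```text
[0.48057334 0.14092387 0.11481825] [-0.7296168  -0.24101357 -0.94941996] 0.7042460273352845 0.07779495672079667
```

View pics/c7.png

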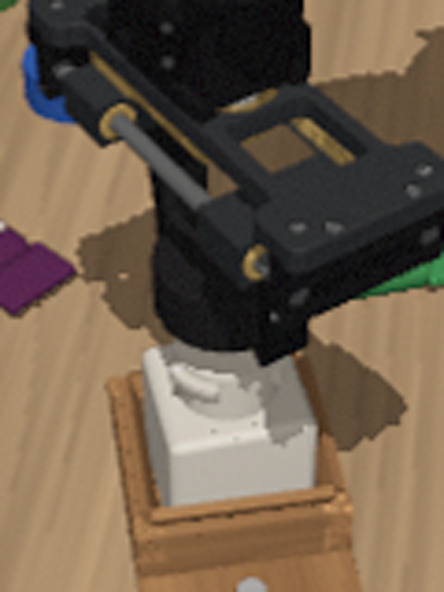

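The pot is still seated with its neck and thread showing at about (215,385), and the cap is held above it. Handing in.

```bash
python3 -c "
from rig import *
print(hand_in())"
```

```text
the job is handed in; nothing more can be done
None
```

I carried the square pot by its cap into the recess and turned the cap 61° anticlockwise. Then I lifted the cap 39 mm straight up and handed in at about 13 s of the 45 s. `hand_in()` gives no verdict, so I can't confirm it passed.

**Seated:** the pot met the recess floor with the tool at z = 0.076 m, the height expected from where I gripped it. The tool force rose to about +5 N.

**Thread released:** the force rose to about 13 N and the tool rose 1 mm, as expected from the sprung seal. On the first small lift the load was near zero, so the pot was not being pulled up.

**At the end:** the picture shows the pot upright in the holder with its neck bare and the cap above it. The tool was level and still, the jaws were closed on about 61 mm, and the cap's rim was about 25 mm above the mouth. That height is worked out from the tool position, not measured in a picture.

**What disagreed:** the two cameras placed the holder about 4 mm apart in y. I moved about 3.5 mm in y in all towards the side view's position, and the pot went in without touching the walls. In the pictures I viewed, the tubes and loose caps near the pot looked undisturbed. I did not measure any of the bystanders.

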